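# Index the headphone carousel and hang up the headphones

### The job

First turn the headphone carousel by its handle post until its long bar lines up with the pointer tongue on the base, let it click into that notch and leave it there. Then stand the lying headphones upright on the bench on their two ear cups and let go of them; finally take them again by the block on top and hang them astride the long bar, the band across the bar and the cups hanging freely on either side, and let go. Leave the other things on the bench where they are.

Things in the scene. Friction and masses are not known exactly. Their poses are not given: they have to be found in the camera images.
- carousel (a joint): Angle of the carousel's disc, rad. 0: the long bar is over the base's pointer tongue, in its notch. Grows counter-clockwise seen from above. A sprung ball holds it in notches at -1.047, 0, 1.047 and 2.094: within 0.07 rad of one it snaps in when let go, elsewhere it stays where it is; about 4 N at the handle post drives it into or out of a notch. Stops at -1.35 and 2.4.
- stand: Fixed round base of the carousel, dark steel, 210 mm across, origin on the bench at the turning axis. Its flat aluminium pointer tongue lies on the bench and sticks out along its -x axis to 172 mm from the axis; small pips mark the other three notches; across from the tongue a sprung plunger (34 mm high, 215 mm from the axis) bears on the disc's rim.
- hub (a point): On the turning axis, on top of the grey disc that turns on the base: 280 mm across, top 30 mm above the bench. A mast 18 mm thick stands on it, 215 mm high, and carries the long bar to one side and a short fork (72 mm) to the other.
- handle (a point): On the carousel's handle post, a plain upright steel pin 16 mm thick on the disc, 115 mm from the axis and a quarter turn clockwise from the long bar seen from above. The point is on the pin's axis, 62 mm above the bench; the pin runs from 30 to 85 mm above the bench.
- bar_top (a point): Middle of the long bar's top face, 215 mm above the bench, 65 mm from the axis; its x axis points along the bar to the mast, z up. The steel bar is 16 mm wide, 14 mm high, reaches 120 mm out from the axis; its upturned end, 6 mm thick, stands 10 mm above it.
- headphones: Rigid headphones, 0.22 kg, lying at first: two black box-shaped ear cups (70 long, 28 thick, 64 mm deep, 112 mm apart), aluminium band 26 mm wide, 7 mm thick, black block on the crown. x runs from the cups' flat ends to the crown, y from cup to cup, z up while lying. Origin: on the bench between the cups' flat ends. Standing upright: x up, the cups' flat ends on the bench.
- grip_block (a point): In the block on the crown, 168 mm along the headphones' x from the cups' flat ends, 32 mm above the lying side. The block measures 30 mm along y, 26 mm along z, and spans 147 to 181 mm along x; the band beside it lies at 140 to 147 mm.
- crown (a point): Middle of the crown's inner (lower) face, which rests on the bar when hung: 140 mm along the headphones' x, 32 mm above the lying side. The inner face is flat for 60 mm across.
- foot (a point): Midpoint between the flat ends of the two cups: 0 along the headphones' x, 32 mm above the lying side; at bench height when they stand.
- flux_bottle: Bystander: white bottle, 44 mm across, 100 mm high; origin under its centre.
- screwdriver: Bystander: black-handled screwdriver 160 mm long lying on the bench.
- preamp: Bystander: flat aluminium case 110 x 90 x 30 mm; origin under its centre.
Mind the look-alikes: they are no part of the job. Of the things shaped like the headphones, the black one is meant.

How it is judged (in metres and radians):
On the way, in this order (a step that is already met when the one before it is completed fails the run):
1. the long bar is in the notch at the pointer and the handle post is let go (value of joint carousel between -0.045 and 0.045 rad and velocity of joint carousel between -0.1 and 0.1 rad/s and contact force between the fingers and stand below 0.1 N), for 0.3 s.
2. the headphones stand upright on their cups on the bench, let go, with the carousel still in its notch (value of joint carousel between -0.045 and 0.045 rad and velocity of joint carousel between -0.1 and 0.1 rad/s and angle between headphones's own x axis and vertical below 0.12 rad and height (world z) of foot between -0.01 and 0.01 m and contact force between each of the arm, the fingers and headphones below 0.1 N and linear speed of headphones below 0.03 m/s), for 0.3 s.
At the end, for the whole second after the job is handed in: Carousel at rest within 0.045 rad of its pointer notch; headphones at rest astride the long bar: crown on the bar top within 6 mm, at most 35 mm from the bar's middle along it and 25 mm across, upright within 0.2 rad, band square to the bar within 0.35 rad (value of joint carousel between -0.045 and 0.045 rad and velocity of joint carousel between -0.1 and 0.1 rad/s and x of crown in the frame of bar_top between -0.035 and 0.035 m and y of crown in the frame of bar_top between -0.025 and 0.025 m and z of crown in the frame of bar_top between -0.006 and 0.006 m and angle between headphones's own x axis and vertical below 0.2 rad and angle between the z axis of headphones and the x axis of bar_top, either way round below 0.35 rad and contact force between headphones and stand above 0.8 N and linear speed of headphones below 0.04 m/s); the robot touches nothing.
It fails at once if a bystander is pushed more than 30 mm (distance of any of flux_bottle, screwdriver, preamp from where it was at the start of the episode above 0.03 m).
It fails at once if the headphones are dropped or flung (faster than 1 m/s) (linear speed of headphones above 1 m/s).
It also fails if it takes over 72 s, if anything falls off the work surface, if the arm or the gripper's body presses on something with over 40 N, if the wrist force passes 120 N, or if a joint passes its speed limit or range.

### The arm

A 6-joint arm with a two-finger parallel gripper is mounted at the origin on the work surface. World frame = base frame: x ahead of the robot, y to its left, z up, the work surface at z = 0. Lengths are in m, angles in degrees, forces in N, time in s.
With the tool pointing down it reaches from about 0.35 to 0.875 m from the base axis. Payload 4.2 kg.
Tool frame: the origin (TCP) lies on the mounting face of the last link; the fingertips stand 182 mm ahead of it and the grasp point (between the pads) lies 164 mm ahead of it (r.tcp_to_grasp is the distance from the TCP to the grasp point, in m); z points along the fingers, y is the line along which they close (so a half turn about z gives the same grasp; the last joint's range is limited). The gripper opens to 87 mm and grips with 3 to 60 N. Pads are 19 mm wide; open, the fingers measure 117 mm over their backs; the gripper's body (75 mm by 190 mm) begins 51 mm behind the grasp point.
Start: joints at [-56.345, 22.042, 0.453, 0, -68.411, -14.817], TCP at [0.202, -0.591, 0.405] pointing down, gripper open.
Joint ranges: [-179.83, 179.83], [-69.29, 118.12], [-61.27, 80.66], [-181.25, 117.63], [-171.15, -9.14], [-177.46, 177.46]. Speed limits (degrees/s): [159.86, 159.86, 180, 180, 180, 180].

### API

Orientations are given as a 3x3 rotation matrix whose columns are the frame's x, y, z axes.
In Python, from station import sense, eyes, r gives the robot as it stands.
- The arm moves only by the tool jog_arm, never from a script. Its argument "increments" is a list of rows, each a list of 4 numbers: the shift along the tool's x, y, z normalised to -1 to 1, where 1 is 0.02 m, then the turn about the tool's z normalised to -1 to 1, where 1 is 0.08 rad. A call has 1 to 10 rows; each row shifts and turns the commanded pose from where the row before left it, along the tool's axes as they then stand; what a row does not reach is not made up. A row lasts 1/10 s, in which the tool goes at most 50 mm and 8.59 degrees, less where a joint would pass 70% of its speed; a pose out of reach is approached as far as the arm can. A call with a number of a shift or a turn outside -1 to 1 is refused whole. A call with a gripper value outside its range is refused whole. "grip" is the finger opening in mm, from 0 to 87, set as the call begins (left out, the last holds). The fingers move at their own pace and stop on an object; the grip force is fixed at half the most. Time passes only in rows, so rows that do not move let the fingers close. It gives the time, the measured TCP pose, the force, the opening and the grip force at its end, in the units of the state.
- sense(): the state, without advancing time (a new reading comes with each control period).
- eyes.capture(name): name is "side" or "top"; returns the picture (400x640x3 uint8, blue, green, red); there is no depth.
- eyes.get_calibration(name): a dict with "camera_matrix" (3x3 intrinsics, pixels), "k1" (the pictures are not rectified: a ray, as slopes to the right and down, at radius r is drawn at 1 + k1 r^2 times it, then the intrinsics apply), "R" (3x3) and "t" (3): a world point X has camera coordinates R X + t. Camera axes: x right, y down, z forward; pixel columns grow to the right and rows downward; lengths in m; the calibration is good to about 2 mm. A picture is of the moment at which its call begins. get_calibration takes no time and is no camera call.
- r.finish_job(): hands the job in; it is judged then, once.
Trained networks look in the newest picture that a camera, given by its name, has taken for a name from the list of things; names that differ only in an ending like _2 or _b are one class to them, and where a whole thing is asked for, a point or a joint stands for the part that bears it (a point fixed in the world has none). Each returns a list of dicts, best first, with "conf" (0 to 1); they miss things now and then, are a little off and sometimes report something else, mostly with a low value. They report only what shows in the picture. A call takes as long as a camera call. They do not tell look-alikes from the thing itself.
- eyes.spot_in(camera, name): "centre" ([x, y, z] in m, in world coordinates, good to about 4 mm: the middle of the surface that is visible of it).
- eyes.outline_of(camera, name): "mask" (400x640 bool, what is visible of it).
The state is a dict: "time_s": time; "joints": joint angles; "joint_velocities": joint speeds; "effort": joint torques, N m; "tcp_pos": TCP position; "ee_rot": TCP orientation; "wrist_force": force on the tool from outside, world axes, zero at the start; "moment": the same for the moment, N m; "gripper_width": opening from 0.0 (shut) to 1.0 (fully open); "gripper_force": force on a finger pad.
Only numpy, scipy, OpenCV 4.12 (cv2) and the standard library are available. Lean on these libraries where they do the work, as an engineer would, in place of code of your own. Each camera call takes 0.05 s, during which the arm holds its last target. There are 200 camera calls.

## Working session

There is one attempt and no reset: what is moved stays moved. The work goes in short steps, Python scripts to look and compute and a tool call to move; the robot and the scene stay as the last step left them, time stands still between calls to the robot, and variables do not carry over. Pictures are saved under pics/ and viewed, at most 10 in all, crops included, and the job is handed in when it is done.

Besides the shell and the picture viewer there is one more tool, called after "Call:" as a command line: name --pt "numbers of a row" for each row, then --argument value for the rest. jog_arm: Moves the arm, as the interface text tells. Its arguments: {"type":"object","properties":{"increments":{"type":"array"},"grip":{"type":"number"}},"required":["increments"]}

```bash
mkdir -p pics; ls
python3 - <<'E'
from station import sense, eyes, r
import cv2
for c in("top","side"):
    cv2.imwrite(f"pics/{c}0.png",eyes.capture(c))
    k=eyes.get_calibration(c);print(c,k["camera_matrix"].tolist(),k["k1"],k["R"].round(3).tolist() if hasattr(k["R"],'round') else k["R"],k["t"])
    for n in("headphones","grip_block","crown","hub","handle","bar_top","stand","flux_bottle","screwdriver","preamp"):
        print(n,[( [round(float(v),3) for v in d["centre"]],round(float(d["conf"]),2)) for d in eyes.spot_in(c,n)])
s=sense();print(s)
E
```

```text
pics
top [[378.41026564561776, 0.0, 317.2186965746188], [0.0, 378.41026564561776, 198.53031816964486], [0.0, 0.0, 1.0]] -0.0791682798685144 [[0.002, -1.0, -0.005], [-0.985, -0.001, -0.171], [0.171, 0.005, -0.985]] [0.10134329 0.54268116 0.98995945]
headphones [([0.514, 0.249, 0.053], 0.96), ([0.721, 0.5, 0.044], 0.84), ([0.178, 0.347, 0.051], 0.7)]
grip_block [([0.722, 0.498, 0.05], 0.72), ([0.177, 0.339, 0.055], 0.68), ([0.519, 0.247, 0.054], 0.66), ([0.782, 0.057, 0.023], 0.35)]
crown [([0.722, 0.497, 0.045], 0.97), ([0.175, 0.341, 0.053], 0.78), ([0.512, 0.251, 0.057], 0.67), ([0.721, 0.274, 0.059], 0.26), ([0.552, -0.218, 0.03], 0.21)]
hub [([0.554, -0.218, 0.034], 0.87)]
handle [([0.555, -0.22, 0.032], 0.59)]
bar_top [([0.555, -0.215, 0.029], 0.84)]
stand [([0.555, -0.214, 0.03], 0.77), ([0.513, 0.247, 0.058], 0.74)]
flux_bottle [([0.722, 0.273, 0.065], 0.75)]
screwdriver [([0.784, 0.056, 0.021], 0.61)]
preamp [([0.376, -0.004, 0.028], 0.79), ([0.519, 0.25, 0.052], 0.34)]
side [[477.98714159484484, 0.0, 319.80652073793595], [0.0, 477.98714159484484, 200.62382931871096], [0.0, 0.
[... 844 characters left out ...]
099459e+01, -1.48168762e+01]), 'joint_velocities': array([-0.045413  ,  0.04947345, -0.08446568, -0.0199386 , -0.01832259,
        0.03518381]), 'effort': array([ 1.50619403e-04, -3.90483820e+01,  1.87626010e+01,  4.22436565e+00,
        1.55313121e-02, -2.48941689e-05]), 'tcp_pos': array([ 0.20182258, -0.5914946 ,  0.40476998]), 'ee_rot': array([[-9.46434919e-01, -3.22894633e-01,  1.43885107e-05],
       [-3.22894633e-01,  9.46434918e-01, -4.79558741e-05],
       [ 1.86690538e-06, -5.00330868e-05, -9.99999999e-01]]), 'wrist_force': array([ 0.3729796 , -0.17074024, -0.59454769]), 'moment': array([0.0208446 , 0.01376331, 0.03964467]), 'gripper_force': 0.0, 'gripper_width': 0.9980167831874689}
```

View pics/top0.png

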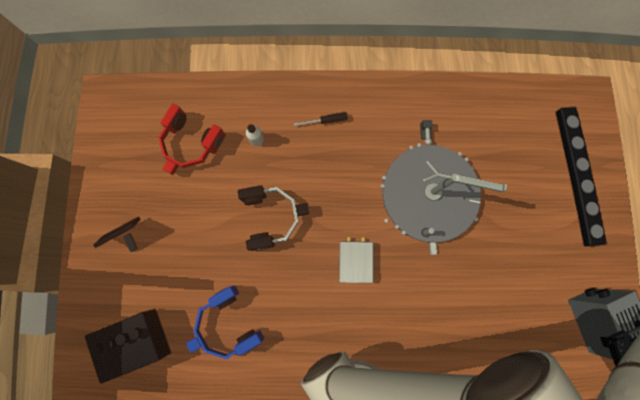

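View pics/side0.png

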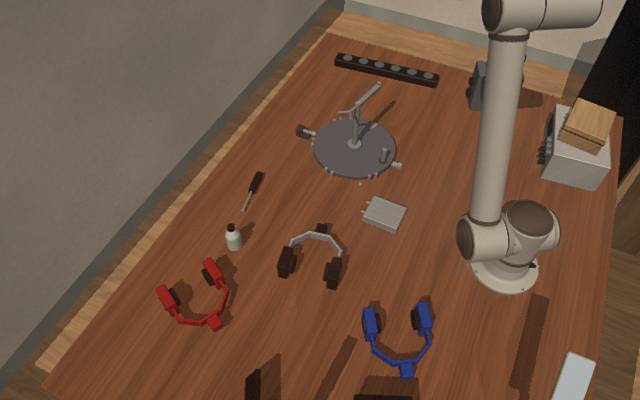

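Top view: red headphones at (190,140), black at (275,215), blue at (222,325). Only the black pair fits the description. The carousel is at (432,193), with its bar pointing right to (505,187), the handle pin at (431,232) and the tongue at (433,248). I'll enlarge these to confirm.

```bash
cat > h.py <<'E'
import numpy as np, cv2
from station import sense, eyes, r
def cal(c):
    k=eyes.get_calibration(c); return np.array(k["camera_matrix"]),k["k1"],np.array(k["R"]),np.array(k["t"])
def w2p(c,X):
    K,k1,R,t=cal(c); return cv2.projectPoints(np.atleast_2d(np.array(X,float)),cv2.Rodrigues(R)[0],t,K,np.array([k1,0,0,0.]))[0][:,0]
def p2w(c,uv,z):
    K,k1,R,t=cal(c)
    n=cv2.undistortPoints(np.array(uv,float).reshape(-1,1,2),K,np.array([k1,0,0,0.]))[:,0]
    d=np.c_[n,np.ones(len(n))]@R; o=-R.T@t
    return o+d*((z-o[2])/d[:,2])[:,None]
def crop(c,x,y,w,h,s): 
    im=eyes.capture(c)[y:y+h,x:x+w]; return cv2.resize(im,None,fx=s,fy=s,interpolation=cv2.INTER_CUBIC)
E
python3 - <<'E'
from h import *
cv2.imwrite("pics/car.png",np.hstack([crop("top",375,115,140,150,2.8*1),crop("side",290,70,140,150,2.8)]))
cv2.imwrite("pics/hp.png",np.hstack([crop("top",225,170,100,100,4),crop("side",265,210,100,100,4)]))
for c in("top","side"):
    for n in("headphones","hub"):
        for d in eyes.outline_of(c,n)[:4]:
            ys,xs=np.nonzero(d["mask"]);print(c,n,d["conf"],xs.min(),xs.max(),ys.min(),ys.max(),d["mask"].sum())
E
```

```text
top headphones 0.75 186 263 284 358 1603
top headphones 0.75 157 224 104 174 1649
top headphones 0.55 238 308 186 250 1297
top hub 0.78 380 506 144 242 7858
top hub 0.37 381 506 120 254 8016
side headphones 0.91 277 341 223 288 1424
side headphones 0.58 157 229 258 330 1530
side headphones 0.57 361 432 301 379 1824
side hub 0.85 311 394 82 178 4341
side hub 0.4 296 401 81 179 4853
```

View pics/car.png

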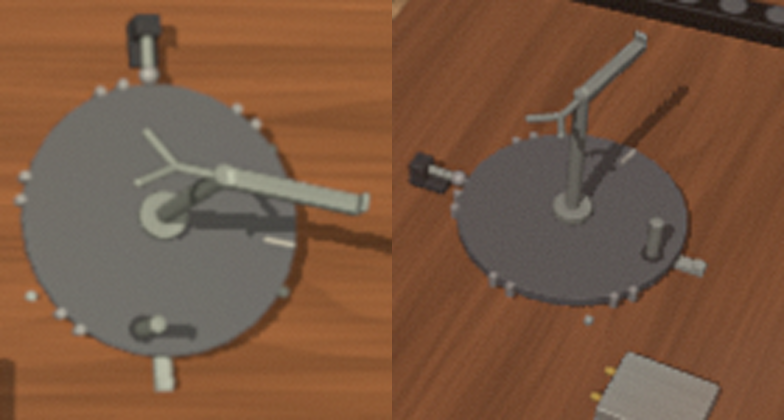

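View pics/hp.png

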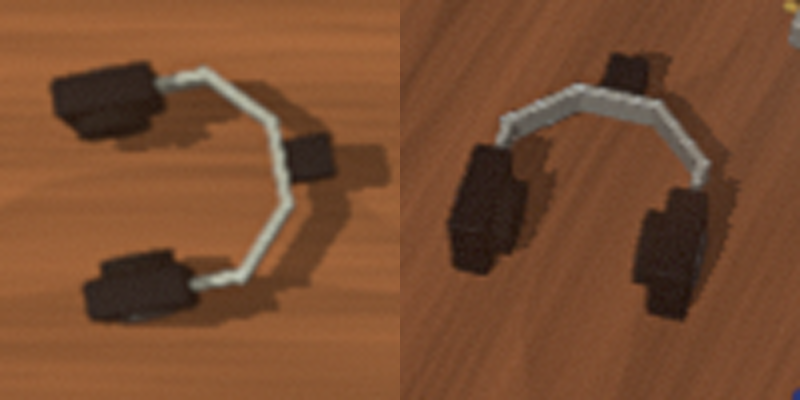

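Run:
```python
from h import *
np.set_printoptions(precision=4,suppress=True)
T=lambda x,y:(375+x/2.8,115+y/2.8); S=lambda x,y:(290+(x-392)/2.8,70+y/2.8)
for nm,z,a,b in(("tongue",.004,(164,390),(703,267)),("handle",.085,(158,324),(656,222)),("mast",.215,(228,174),(581,93)),("barend",.222,(364,204),(642,38)),("mastbase",.033,(165,214),(572,206))):
    print(nm,p2w("top",T(*a),z)[0],p2w("side",S(*b),z)[0])
t=lambda x,y:(225+x/4,170+y/4); s=lambda x,y:(265+(x-400)/4,210+y/4)
B=p2w("top",[t(205,70),t(272,122),t(290,205),t(240,275)],.045)
C=p2w("side",[s(503,120),s(580,88),s(659,103),s(708,163)],.045)
for P in(B,C):
    print(P[:,:2].tolist());o=(P[0]+P[3])/2;i=(P[1]+P[2])/2;print("mids",o,i,"yawmid",np.degrees(np.arctan2(*(i-o)[1::-1])),"perp",np.degrees(np.arctan2(*(P[3]-P[0])[1::-1])),np.degrees(np.arctan2(*(P[2]-P[1])[1::-1])),np.linalg.norm(P[1]-P[2]))
print("block",p2w("top",t(309,157),.045),p2w("side",s(625,72),.045))
# disc fit from mask
for c in("top","side"):
    m=eyes.outline_of(c,"hub")
    m=m[0]["mask"].astype(np.uint8)
    m=cv2.morphologyEx(m,cv2.MORPH_OPEN,np.ones((25,25)))
    pts=max(cv2.findContours(m,0,cv2.CHAIN_APPROX_NONE)[0],key=len)[:,0]
    W=p2w(c,pts,.03)[:,:2]
    A=np.c_[W,np.ones(len(W))];q=np.linalg.lstsq(A,(W**2).sum(1),rcond=None)[0];cc=q[:2]/2
    print(c,cc,np.sqrt(q[2]+cc@cc))
```

```text
tongue [ 0.3915 -0.2246  0.004 ] [ 0.3937 -0.2278  0.004 ]
handle [ 0.4507 -0.1972  0.085 ] [ 0.451  -0.1953  0.085 ]
mast [ 0.5643 -0.2239  0.215 ] [ 0.5634 -0.2196  0.215 ]
barend [ 0.5376 -0.3354  0.222 ] [ 0.5348 -0.3307  0.222 ]
mastbase [ 0.5655 -0.2253  0.033 ] [ 0.5648 -0.2261  0.033 ]
[[0.573793054472425, 0.2152538931157309], [0.5373902379383663, 0.16843813425321036], [0.4801720258038094, 0.15549180887487113], [0.43259578603129717, 0.18881968029094065]]
mids [0.5032 0.202  0.045 ] [0.5088 0.162  0.045 ] yawmid -82.06312637770324 perp -169.39613350085347 -167.25079463438342 0.05866456460826228
[[0.5739608222157766, 0.21872904148944583], [0.5367369273800449, 0.17027770959696242], [0.4800231392488028, 0.15742992914228893], [0.42794635132805614, 0.18847431177108986]]
mids [0.501  0.2036 0.045 ] [0.5084 0.1639 0.045 ] yawmid -79.41694005416849 perp -168.29375929640588 -167.23581525443365 0.058150831694885524
block [[0.5132 0.1428 0.045 ]] [[0.5135 0.1436 0.045 ]]
top [ 0.5641 -0.2186] 0.13891224805732733
side [ 0.5623 -0.2163] 0.13791027548985368
```

The crop confirms it: the black pair is at top (265,210), with its crown toward -y. From both cameras the axis is (0.564,-0.222), the handle (0.451,-0.196), the bar at 256° and the tongue at about 181°. The disc therefore has to turn about 75° clockwise. I'll move over the handle pin now.

Call:
jog_arm --pt "0 0 0 1" --pt "0 0 0 1" --pt "0 0 0 1" --pt "0 0 0 1" --pt "0 0 0 1" --pt "0 0 0 1" --pt "0 0 0 1" --pt "-0.33 0.96 0 0" --pt "-0.33 0.96 0 0" --pt "-0.33 0.96 0 0" --grip 87

```text
time_s: 2.6
tcp_pos: [0.2345, -0.5395, 0.4047]
ee_rot: [[-0.973, 0.23, -0.0], [0.23, 0.973, 0.0], [0.0, 0.0, -1.0]]
wrist_force: [-0.1, -0.4, 0.0]
gripper_width: 1.0
gripper_force: 0.0
```

Call:
jog_arm --pt "-0.33 0.96 0 0" --pt "-0.33 0.96 0 0" --pt "-0.33 0.96 0 0" --pt "-0.33 0.96 0 0" --pt "-0.33 0.96 0 0" --pt "-0.33 0.96 0 0" --pt "-0.33 0.96 0 0" --pt "-0.33 0.96 0 0" --pt "-0.33 0.96 0 0" --pt "-0.33 0.96 0 0"

```text
time_s: 3.6
tcp_pos: [0.3429, -0.3674, 0.405]
ee_rot: [[-0.973, 0.229, 0.0], [0.229, 0.973, -0.0], [-0.0, -0.0, -1.0]]
wrist_force: [0.4, 0.7, -0.1]
gripper_width: 1.0
gripper_force: 0.0
```

Call:
jog_arm --pt "-0.33 0.96 0 0" --pt "-0.33 0.96 0 0" --pt "-0.33 0.96 0 0" --pt "-0.33 0.96 0 0" --pt "-0.33 0.96 0 0" --pt "-0.33 0.96 0 0" --pt "-0.33 0.96 0 0" --pt "-0.33 0.96 0 0" --pt "-0.33 0.96 0 0" --pt "-0.33 0.96 0 0"

```text
time_s: 4.6
tcp_pos: [0.4511, -0.1957, 0.4049]
ee_rot: [[-0.973, 0.229, 0.0], [0.229, 0.973, -0.0], [-0.0, 0.0, -1.0]]
wrist_force: [0.4, -0.2, -0.0]
gripper_width: 0.999
gripper_force: 0.0
```

Call:
jog_arm --pt "0 0 0.99 0" --pt "0 0 0.99 0" --pt "0 0 0.99 0" --pt "0 0 0.99 0" --pt "0 0 0.99 0" --pt "0 0 0.99 0" --pt "0 0 0.99 0" --pt "0 0 1 0" --pt "0 0 1 0"

```text
time_s: 5.5
tcp_pos: [0.451, -0.1964, 0.2257]
ee_rot: [[-0.973, 0.229, 0.001], [0.229, 0.973, -0.0], [-0.001, 0.0, -1.0]]
wrist_force: [-0.3, 0.0, 0.3]
gripper_width: 1.006
gripper_force: 0.0
```

Call:
jog_arm --pt "0 0 0 0" --pt "0 0 0 0" --pt "0 0 0 0" --pt "0 0 0 0" --pt "0 0 0 0" --pt "0 0 0 0" --grip 20

```text
time_s: 6.1
tcp_pos: [0.4509, -0.1964, 0.2267]
ee_rot: [[-0.973, 0.229, 0.001], [0.229, 0.973, -0.0], [-0.001, 0.0, -1.0]]
wrist_force: [0.2, 0.5, -0.2]
gripper_width: 0.543
gripper_force: 0.0
```

Call:
jog_arm --pt "0 0 0 0" --pt "0 0 0 0" --pt "0 0 0 0" --pt "0 0 0 0" --pt "0 0 0 0"

```text
time_s: 6.6
tcp_pos: [0.4508, -0.1964, 0.2261]
ee_rot: [[-0.973, 0.229, -0.0], [0.229, 0.973, 0.0], [0.0, -0.0, -1.0]]
wrist_force: [0.7, 0.1, 0.7]
gripper_width: 0.237
gripper_force: 0.0
```

Call:
jog_arm --pt "-0.02 0.465 0 1" --pt "-0.02 0.465 0 1" --pt "-0.02 0.465 0 1"

```text
time_s: 6.9
tcp_pos: [0.4601, -0.1707, 0.226]
ee_rot: [[-0.89, 0.457, -0.002], [0.457, 0.89, -0.001], [0.001, -0.002, -1.0]]
wrist_force: [-0.5, -1.7, 0.7]
gripper_width: 0.229
gripper_force: 1.3
```

Call:
jog_arm --pt "-0.02 0.465 0 1" --pt "-0.02 0.465 0 1" --pt "-0.02 0.465 0 1" --pt "-0.02 0.465 0 1" --pt "-0.02 0.465 0 1" --pt "-0.02 0.465 0 1" --pt "-0.02 0.465 0 1"

```text
time_s: 7.6
tcp_pos: [0.5043, -0.1232, 0.2259]
ee_rot: [[-0.511, 0.86, -0.002], [0.86, 0.511, -0.0], [0.001, -0.001, -1.0]]
wrist_force: [-1.1, 0.7, 0.8]
gripper_width: 0.233
gripper_force: 0.4
```

Call:
jog_arm --pt "-0.02 0.465 0 1" --pt "-0.02 0.465 0 1" --pt "-0.02 0.465 0 1" --pt "-0.02 0.465 0 1" --pt "-0.02 0.465 0 1" --pt "-0.01 0.3 0 0.6" --pt "-0.01 0.3 0 0.6" --pt "0 0 0 0" --pt "0 0 0 0"

```text
time_s: 8.5
tcp_pos: [0.5602, -0.126, 0.2247]
ee_rot: [[-0.064, 0.998, -0.003], [0.997, 0.064, 0.032], [0.032, -0.001, -0.999]]
wrist_force: [-1.4, -1.0, -1.1]
gripper_width: 0.231
gripper_force: 0.9
```

Run:
```python
from h import *
cv2.imwrite("pics/car2.png",np.hstack([crop("top",375,115,140,150,2.8*1),crop("side",290,70,140,150,2.8)]))
s=sense();print(s["tcp_pos"],s["ee_rot"][:,1],s["joints"],s["wrist_force"])
```

```text
[ 0.56042531 -0.12579204  0.22508661] [9.97897930e-01 6.48027320e-02 5.71886735e-04] [   3.07554089   28.11727439  -18.08826163   -2.63317611  -43.81229884
 -177.45891799] [-1.41026889 -0.82864568 -1.94854047]
```

View pics/car2.png

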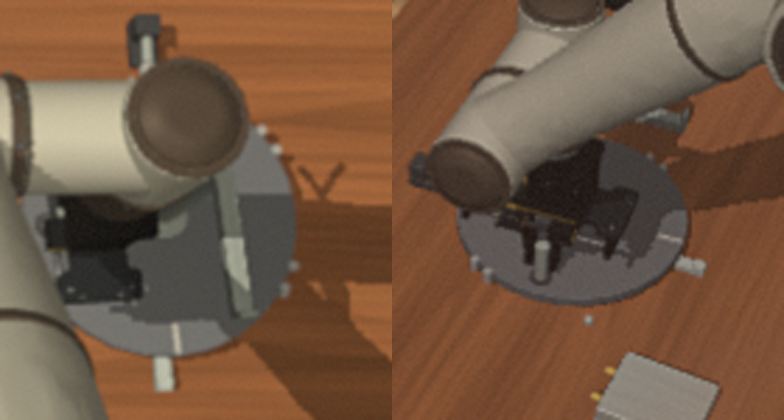

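The picture shows the bar close to the tongue, with its end at (240,315) in the crop. Joint 6 has run onto its limit, so the tool was held short. I'll measure the angle before correcting.

Run:
```python
from h import *
np.set_printoptions(precision=4,suppress=True)
T=lambda x,y:(375+x/2.8,115+y/2.8); S=lambda x,y:(290+(x-392)/2.8,70+y/2.8)
A=np.array([.5642,-.2225])
for nm,p in(("pin",p2w("side",S(541,244),.085)[0]),("barend",p2w("top",T(241,314),.218)[0]),("mark",p2w("top",T(180,352),.03)[0])):
    d=p[:2]-A;print(nm,p,np.degrees(np.arctan2(d[1],d[0])),np.linalg.norm(d))
```

```text
pin [ 0.5556 -0.1063  0.085 ] 94.20928209452423 0.11649430740534476
barend [ 0.447  -0.2264  0.218 ] -178.109933780314 0.11726102219410718
mark [ 0.4278 -0.2344  0.03  ] -175.0289595831085 0.13688108423764805
```

Call:
jog_arm --pt "0 0 0 0" --pt "0 0 0 0" --pt "0 0 0 0" --pt "0 0 0 0" --pt "0 0 0 0" --pt "0 0 0 0" --pt "0 0 0 0" --pt "0 0 0 0" --pt "0 0 0 0" --grip 87

```text
time_s: 9.5
tcp_pos: [0.5607, -0.1258, 0.2252]
ee_rot: [[-0.064, 0.998, -0.001], [0.997, 0.064, 0.032], [0.032, 0.001, -0.999]]
wrist_force: [-0.2, 0.5, -0.6]
gripper_width: 0.95
gripper_force: 0.0
```

Call:
jog_arm --pt "0 0 -0.5 0" --pt "0 0 -1 -0.5" --pt "0 0 -1 -1" --pt "0 0 -1 -1" --pt "0 0 -1 -1" --pt "0 0 -1 -1" --pt "0 0 -1 -1" --pt "0 0 -1 -1" --pt "0 0 -1 -1" --pt "0 0 -1 -1"

```text
time_s: 10.5
tcp_pos: [0.5605, -0.1322, 0.4169]
ee_rot: [[-0.68, 0.733, -0.0], [0.733, 0.68, 0.033], [0.024, 0.022, -0.999]]
wrist_force: [0.3, -0.7, 0.5]
gripper_width: 1.001
gripper_force: 0.0
```

Run:
```python
from h import *
s=sense();print(s["time_s"],s["tcp_pos"],s["ee_rot"],s["joints"],s["wrist_force"])
```

```text
10.5 [ 0.56051091 -0.1322208   0.41688145] [[-6.79952455e-01  7.33256200e-01 -7.12852673e-05]
 [ 7.32866518e-01  6.79594263e-01  3.25315890e-02]
 [ 2.39024344e-02  2.20676912e-02 -9.99470705e-01]] [   2.40893662   16.87873139   -4.66512554   -2.00360649  -68.39383966
 -138.83211308] [ 0.31966038 -0.6732287   0.52335403]
```

Call:
jog_arm --pt "0.93 0.59 0 0" --pt "0.93 0.59 0 0" --pt "0.93 0.59 0 0" --pt "0.93 0.59 0 0" --pt "0.93 0.59 0 0" --pt "0.93 0.59 0 0" --pt "0.93 0.59 0 0" --pt "0.93 0.59 0 0" --pt "0.93 0.59 0 0" --pt "0.93 0.59 0 0"

```text
time_s: 11.5
tcp_pos: [0.5211, 0.0852, 0.4232]
ee_rot: [[-0.678, 0.735, -0.0], [0.735, 0.677, 0.033], [0.024, 0.022, -0.999]]
wrist_force: [0.2, -0.2, 0.3]
gripper_width: 0.998
gripper_force: 0.0
```

Call:
jog_arm --pt "0.93 0.59 0 0" --pt "0.93 0.59 0 0" --pt "0 0 0 -1" --pt "0 0 0 -1" --pt "0 0 0 -1" --pt "0 0 0 -1" --pt "0 0 0 -1" --pt "0 0 0 -1" --pt "0 0 0 -1" --pt "0 0 0 -1"

```text
time_s: 12.5
tcp_pos: [0.5135, 0.1276, 0.4245]
ee_rot: [[-0.983, 0.182, -0.0], [0.182, 0.983, 0.033], [0.006, 0.032, -0.999]]
wrist_force: [0.3, 0.1, 0.7]
gripper_width: 0.997
gripper_force: 0.0
```

Run:
```python
from h import *
cv2.imwrite("pics/car3.png",np.hstack([crop("top",375,115,140,150,2.8*1),crop("side",290,70,140,150,2.8)]))
s=sense();print(s["time_s"],s["tcp_pos"],s["ee_rot"],s["joints"],s["wrist_force"])
```

```text
12.6 [0.51357984 0.12764416 0.42440579] [[-9.82644028e-01  1.85501117e-01 -2.25221586e-04]
 [ 1.85392887e-01  9.82110756e-01  3.29839539e-02]
 [ 6.33975283e-03  3.23697308e-02 -9.99455856e-01]] [  31.12460129   11.77873869  -10.57817891   -1.76916123  -66.68676432
 -131.12809256] [-0.69473686 -0.48696225 -0.91355022]
```

View pics/car3.png

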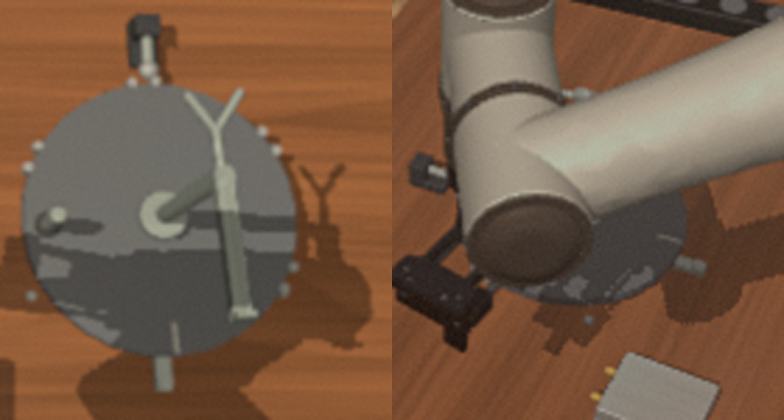

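Run:
```python
from h import *
np.set_printoptions(precision=4,suppress=True)
T=lambda x,y:(375+x/2.8,115+y/2.8)
A=np.array([.5642,-.2225])
for nm,xy,z,off in(("pin",(57,215),.085,90),("barend",(243,314),.215,0),("mast",(226,172),.215,0),("mark out",(178,352),.03,0),("mark in",(174,322),.03,0),("tongue end",(164,391),.004,0),("tongue in",(164,360),.004,0),("plunger ball",(148,73),.034,180),("plunger body",(149,35),.034,180),("pipL",(131,83),.03,180),("pipR",(155,83),.03,180),("hubbase",(166,215),.033,0)):
    p=p2w("top",T(*xy),z)[0];d=p[:2]-A;print(nm,p,(np.degrees(np.arctan2(d[1],d[0]))+off)%360,np.linalg.norm(d))
```

```text
pin [ 0.5543 -0.1055  0.085 ] 184.84809806255313 0.11737820178900046
barend [ 0.4473 -0.2292  0.215 ] 183.26727421585582 0.1171046053536366
mast [ 0.566  -0.2223  0.215 ] 6.937796571021902 0.0018086317045146781
mark out [ 0.4278 -0.2324  0.03  ] 184.13742469337146 0.1367133439560337
mark in [ 0.4574 -0.2298  0.03  ] 183.9055690334568 0.10703164330316264
tongue end [ 0.3905 -0.2245  0.004 ] 180.67125550940222 0.1737336825737419
tongue in [ 0.4214 -0.2259  0.004 ] 181.3719119123283 0.14279477931238765
plunger ball [ 0.7126 -0.2155  0.034 ] 182.69768927414108 0.1485290592003026
plunger body [ 0.7537 -0.2189  0.034 ] 181.09128642762636 0.18953642237464235
pipL [ 0.703  -0.1984  0.03  ] 189.83284858315236 0.14090049654083178
pipR [ 0.7032 -0.2234  0.03  ] 179.62550828217303 0.13900614885276552
hubbase [ 0.5644 -0.2262  0.033 ] 273.5803917524994 0.0037395809689438632
```

The bar reads about 184° against the tongue's 181°, and the rim pips agree. It stopped about 3–4° short and did not snap in. I'll go back and centre the pin at the target spot by closing the gripper on it.

Call:
jog_arm --pt "-0.39 -0.97 0 0" --pt "-0.39 -0.97 0 0" --pt "-0.39 -0.97 0 0" --pt "-0.39 -0.97 0 0" --pt "-0.39 -0.97 0 0" --pt "-0.39 -0.97 0 0" --pt "-0.39 -0.97 0 0" --pt "-0.39 -0.97 0 0" --pt "-0.39 -0.97 0 0" --pt "-0.39 -0.97 0 0"

```text
time_s: 13.6
tcp_pos: [0.5544, -0.0781, 0.4174]
ee_rot: [[-0.982, 0.187, -0.0], [0.187, 0.982, 0.033], [0.006, 0.032, -0.999]]
wrist_force: [1.0, 0.8, 0.1]
gripper_width: 1.0
gripper_force: 0.0
```

Call:
jog_arm --pt "-0.39 -0.97 0 0" --pt "-0.39 -0.97 0 0" --pt "0 0 0 1" --pt "0 0 0 1" --pt "0 0 0 1" --pt "0 0 0 1" --pt "0 0 0 1" --pt "0 0 0 1" --pt "0 0 0 1" --pt "0 0 0 1"

```text
time_s: 14.6
tcp_pos: [0.5625, -0.1182, 0.4161]
ee_rot: [[-0.674, 0.739, -0.001], [0.739, 0.673, 0.033], [0.024, 0.022, -0.999]]
wrist_force: [-0.0, 0.0, -0.3]
gripper_width: 0.999
gripper_force: 0.0
```

Call:
jog_arm --pt "0 0 0 1" --pt "0 0 0 1" --pt "0 0 0 1" --pt "0 0 0 1" --pt "0 0 0 0"

```text
time_s: 15.1
tcp_pos: [0.5625, -0.1182, 0.416]
ee_rot: [[-0.41, 0.912, -0.0], [0.911, 0.41, 0.033], [0.03, 0.013, -0.999]]
wrist_force: [-0.1, 0.2, -0.4]
gripper_width: 1.003
gripper_force: 0.0
```

Run:
```python
from h import *
s=sense();print(s["time_s"],s["tcp_pos"],s["ee_rot"],s["joints"]);print(s["tcp_pos"]+s["ee_rot"][:,2]*(s["tcp_pos"][2]-.062))
```

```text
15.1 [ 0.56251302 -0.1182014   0.41604441] [[-4.10463689e-01  9.11876833e-01 -4.48346567e-04]
 [ 9.11387438e-01  4.10259406e-01  3.25600612e-02]
 [ 2.98747039e-02  1.29561054e-02 -9.99469680e-01]] [   3.84554916   16.79871698   -4.90046404   -2.00679784  -68.2133968
 -158.86769348]
[ 0.56235429 -0.10667369  0.06218776]
```

Call:
jog_arm --pt "0 0 0.95 0" --pt "0 0 0.95 0" --pt "0 0 0.95 0" --pt "0 0 0.95 0" --pt "0 0 0.95 0" --pt "0 0 0.95 0" --pt "0 0 0.95 0" --pt "0 0 0.95 0" --pt "0 0 0.95 0" --pt "0 0 0.95 0"

```text
time_s: 16.1
tcp_pos: [0.5626, -0.1119, 0.2253]
ee_rot: [[-0.413, 0.911, -0.0], [0.91, 0.412, 0.033], [0.03, 0.013, -0.999]]
wrist_force: [0.1, 0.1, -0.5]
gripper_width: 1.005
gripper_force: 0.0
```

Call:
jog_arm --pt "0 0 0 0" --pt "0 0 0 0" --pt "0 0 0 0" --pt "0 0 0 0" --pt "0 0 0 0" --pt "0 0 0 0" --pt "0 0 0 0" --pt "0 0 0 0" --pt "0 0 0 0" --pt "0 0 0 0" --grip 10

```text
time_s: 17.1
tcp_pos: [0.5625, -0.112, 0.2256]
ee_rot: [[-0.412, 0.911, -0.001], [0.911, 0.412, 0.033], [0.03, 0.013, -0.999]]
wrist_force: [-1.0, 0.7, -0.1]
gripper_width: 0.181
gripper_force: 17.3
```

Call:
jog_arm --pt "0 0 0 0" --pt "0 0 0 0" --pt "0 0 0 0" --pt "0 0 0 0"

```text
time_s: 17.5
tcp_pos: [0.5624, -0.1119, 0.2256]
ee_rot: [[-0.412, 0.911, -0.001], [0.911, 0.412, 0.033], [0.03, 0.012, -0.999]]
wrist_force: [0.8, 0.3, -0.3]
gripper_width: 0.176
gripper_force: 30.0
```

Call:
jog_arm --pt "0 0 0 0" --pt "0 0 0 0" --pt "0 0 0 0" --pt "0 0 0 0" --pt "0 0 0 0" --pt "0 0 0 0" --pt "0 0 0 0" --pt "0 0 0 0" --pt "0 0 0 0" --grip 87

```text
time_s: 18.4
tcp_pos: [0.5624, -0.112, 0.2256]
ee_rot: [[-0.412, 0.911, -0.001], [0.911, 0.412, 0.033], [0.03, 0.012, -0.999]]
wrist_force: [-0.0, -0.3, -0.1]
gripper_width: 0.911
gripper_force: 0.0
```

Call:
jog_arm --pt "0 0 -0.95 0" --pt "0 0 -0.95 0" --pt "0 0 -0.95 0" --pt "0 0 -0.95 0" --pt "0 0 -0.95 -1" --pt "0 0 -0.95 -1" --pt "0 0 -0.95 -1" --pt "0 0 -0.95 -1" --pt "0 0 -0.95 -1" --pt "0 0 -0.95 -1"

```text
time_s: 19.4
tcp_pos: [0.5624, -0.1182, 0.4164]
ee_rot: [[-0.788, 0.616, -0.001], [0.615, 0.788, 0.033], [0.021, 0.025, -0.999]]
wrist_force: [0.1, 0.4, -0.2]
gripper_width: 0.999
gripper_force: 0.0
```

Call:
jog_arm --pt "0 0 0 -1" --pt "0 0 0 -1" --pt "0 0 0 -1" --pt "0 0 0 -1" --pt "0 0 0 -1" --pt "0 0 0 -1" --pt "0 0 0 -1"

```text
time_s: 20.1
tcp_pos: [0.5625, -0.1181, 0.4155]
ee_rot: [[-0.995, 0.103, -0.001], [0.103, 0.994, 0.033], [0.005, 0.032, -0.999]]
wrist_force: [0.5, -0.2, -0.7]
gripper_width: 1.002
gripper_force: 0.0
```

Call:
jog_arm --pt "0.31 1 0 0" --pt "0.31 1 0 0" --pt "0.31 1 0 0" --pt "0.31 1 0 0" --pt "0.31 1 0 0" --pt "0.31 1 0 0" --pt "0.31 1 0 0" --pt "0.31 1 0 0" --pt "0.31 1 0 0" --pt "0.31 1 0 0"

```text
time_s: 21.1
tcp_pos: [0.5218, 0.088, 0.4224]
ee_rot: [[-0.994, 0.106, -0.001], [0.106, 0.994, 0.033], [0.004, 0.032, -0.999]]
wrist_force: [-0.3, -0.7, 0.3]
gripper_width: 1.002
gripper_force: 0.0
```

Call:
jog_arm --pt "0.31 1 0 0" --pt "0.31 1 0 0" --pt "0 0 0 -1" --pt "0 0 0 -1" --pt "0 0 0 -1" --pt "0 0 0 -1" --pt "0 0 0 -1" --pt "0 0 0 -1" --pt "0 0 0 -1" --pt "0 0 0 -1"

```text
time_s: 22.1
tcp_pos: [0.514, 0.1282, 0.4236]
ee_rot: [[-0.859, -0.511, -0.001], [-0.511, 0.859, 0.033], [-0.016, 0.029, -0.999]]
wrist_force: [-0.3, 0.1, 0.7]
gripper_width: 1.001
gripper_force: 0.0
```

Run:
```python
from h import *
im=crop("top",375,115,140,150,3.9);cv2.imwrite("pics/car4.png",im)
```

View pics/car4.png

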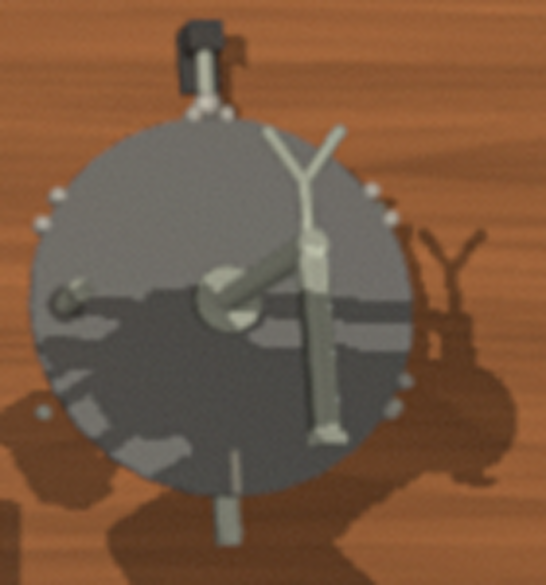

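The mark now lines up with the tongue (mark at x=235, tongue at x=228 in the crop, parallax accounted for) and the plunger ball sits between the rim pips, so the carousel is in its notch. Next I'll grasp the block.

Call:
jog_arm --pt "0 0 0 -1" --pt "0 0 0 -1" --pt "0 0 0 -1" --pt "0 0 0 -1" --pt "0 0 0 -1" --pt "0 0 0 -1" --pt "0 0 0 -1" --pt "0 0 0 -1" --pt "0 0 0 -1" --pt "0 0 0 -1"

```text
time_s: 23.15
tcp_pos: [0.514, 0.1282, 0.4236]
ee_rot: [[-0.233, -0.972, -0.001], [-0.972, 0.233, 0.033], [-0.031, 0.009, -0.999]]
wrist_force: [-0.2, 0.2, -0.9]
gripper_width: 0.999
gripper_force: 0.0
```

Call:
jog_arm --pt "0 0 0 -1" --pt "0 0 0 -1" --pt "0 0 0 -1" --pt "0 0 0 -1" --pt "0 0 0 -1" --pt "0 0 0 -0.4" --pt "0.1 0 1 0" --pt "0 0 1 0" --pt "0 0 1 0" --pt "0 0 1 0"

```text
time_s: 24.15
tcp_pos: [0.5143, 0.1288, 0.343]
ee_rot: [[0.192, -0.981, -0.001], [-0.981, -0.192, 0.033], [-0.032, -0.006, -0.999]]
wrist_force: [0.2, 0.1, -0.1]
gripper_width: 1.002
gripper_force: 0.0
```

Call:
jog_arm --pt "0 0 1 0" --pt "0 0 0.5 0" --pt "0 0 0 0"

```text
time_s: 24.45
tcp_pos: [0.5141, 0.1297, 0.3123]
ee_rot: [[0.193, -0.981, -0.004], [-0.981, -0.193, 0.031], [-0.031, -0.002, -1.0]]
wrist_force: [-0.8, 0.3, -0.1]
gripper_width: 1.002
gripper_force: 0.0
```

Run:
```python
from h import *
s=sense();print(s["time_s"],s["tcp_pos"],s["ee_rot"],s["joints"]);print(s["tcp_pos"]+s["ee_rot"][:,2]*.164)
```

```text
24.45 [0.51410435 0.12973913 0.31233705] [[ 0.19270183 -0.9812498  -0.00385223]
 [-0.98076035 -0.19272768  0.0310674 ]
 [-0.03122731 -0.00220864 -0.99950987]] [ 31.29056312  17.94849221 -19.5665737   -2.08288617 -51.76712567
 -18.89769593]
[0.51347258 0.13483418 0.14841743]
```

Call:
jog_arm --pt "0 0 1 0" --pt "0 0 1 0" --pt "0 0 1 0" --pt "0 0 1 0" --pt "0 0 1 0" --pt "0 0 0.5 0" --pt "0 0 0.3 0" --pt "0 0 0 0"

```text
time_s: 25.25
tcp_pos: [0.5145, 0.1338, 0.1978]
ee_rot: [[0.194, -0.981, -0.001], [-0.981, -0.194, 0.033], [-0.032, -0.005, -0.999]]
wrist_force: [-0.7, -0.0, -0.5]
gripper_width: 0.999
gripper_force: 0.0
```

Call:
jog_arm --pt "0 0 0 0" --pt "0 0 0 0" --pt "0 0 0 0" --pt "0 0 0 0" --pt "0 0 0 0" --pt "0 0 0 0" --pt "0 0 0 0" --pt "0 0 0 0" --pt "0 0 0 0" --pt "0 0 0 0" --grip 20

```text
time_s: 26.25
tcp_pos: [0.5144, 0.1337, 0.1977]
ee_rot: [[0.194, -0.981, -0.001], [-0.981, -0.193, 0.033], [-0.032, -0.005, -0.999]]
wrist_force: [0.4, 0.7, -0.2]
gripper_width: 0.345
gripper_force: 30.0
```

Run:
```python
from h import *
s=sense();print(s["time_s"],s["tcp_pos"],s["gripper_width"]*87,s["gripper_force"]);print(s["ee_rot"],s["tcp_pos"]+s["ee_rot"][:,2]*.164)
for c,b in(("top",(300,225)),("side",(320,225))):
  cv2.imwrite(f"pics/g_{c}.png",crop(c,225,160,120,120,4))
cv2.imwrite("pics/g.png",np.hstack([cv2.imread("pics/g_top.png")[:,:400],cv2.resize(eyes.capture("side")[200:320,250:350],None,fx=4,fy=4)]))
```

```text
26.25 [0.51437198 0.13369154 0.19771059] 29.991192033501065 29.962523449212313
[[ 1.93516820e-01 -9.81096568e-01 -8.74025005e-04]
 [-9.80569468e-01 -1.93441907e-01  3.26151341e-02]
 [-3.21676692e-02 -5.45453479e-03 -9.99467603e-01]] [0.51422864 0.13904043 0.0337979 ]
```

View pics/g.png

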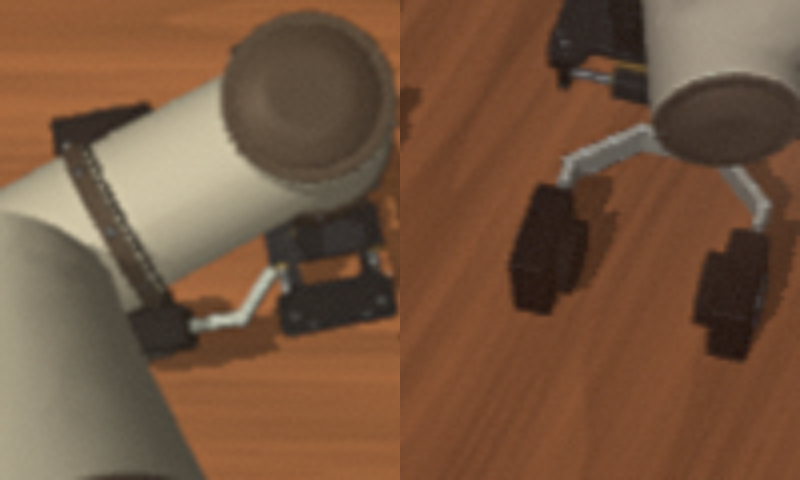

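Run:
```python
import numpy as np
th=np.radians(np.linspace(0,90,25));X,Z=.168,.0338
gx=X*np.cos(th)-Z*np.sin(th);gz=X*np.sin(th)+Z*np.cos(th)
dx,dz=np.diff(gx),np.diff(gz)
print(np.round(np.c_[dx-.032*dz,-.0325*dx-dz]/.02,2).tolist())
```

```text
[[-0.15, -0.54], [-0.18, -0.53], [-0.22, -0.52], [-0.25, -0.5], [-0.28, -0.49], [-0.31, -0.47], [-0.34, -0.44], [-0.37, -0.42], [-0.4, -0.4], [-0.42, -0.37], [-0.45, -0.34], [-0.47, -0.31], [-0.49, -0.28], [-0.5, -0.25], [-0.52, -0.21], [-0.53, -0.18], [-0.54, -0.14], [-0.55, -0.11], [-0.56, -0.07], [-0.56, -0.04], [-0.56, 0.0], [-0.56, 0.04], [-0.56, 0.07], [-0.55, 0.11]]
```

First third of the arc, then a look at how the headphones follow.

Call:
jog_arm --pt "-0.15 0 -0.54 0" --pt "-0.18 0 -0.53 0" --pt "-0.22 0 -0.52 0" --pt "-0.25 0 -0.5 0" --pt "-0.28 0 -0.49 0" --pt "-0.31 0 -0.47 0" --pt "-0.34 0 -0.44 0" --pt "-0.37 0 -0.42 0"

```text
time_s: 27.2
tcp_pos: [0.506, 0.1729, 0.278]
ee_rot: [[0.194, -0.981, -0.001], [-0.981, -0.194, 0.033], [-0.032, -0.005, -0.999]]
wrist_force: [-0.8, 0.3, -0.9]
gripper_width: 0.341
gripper_force: 30.0
```

Run:
```python
from h import *
s=sense();print(s["time_s"],s["tcp_pos"],s["wrist_force"],s["moment"])
cv2.imwrite("pics/a1.png",cv2.resize(eyes.capture("side")[140:320,230:390],None,fx=3.3,fy=3.3))
```

```text
27.2 [0.50604432 0.17287047 0.27802219] [-0.76168594  0.27821001 -0.88304342] [-0.20345437  0.03180681 -0.03827795]
```

View pics/a1.png

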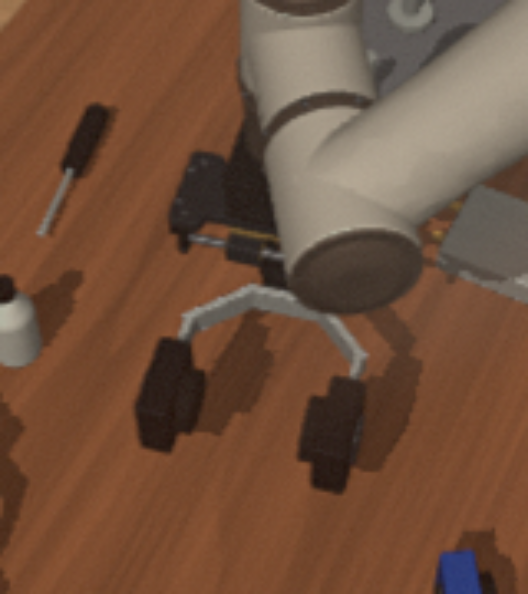

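The cups moved with the gripper (pixel shift matches a pure translation), so the pads hold them rigid. I'll lower close to the bench and see whether a looser opening cuts the pad force enough for them to pivot.

Call:
jog_arm --pt "0 0 0.9 0" --pt "0 0 0.9 0" --pt "0 0 0.9 0" --pt "0 0 0.8 0" --pt "0 0 0 0"

```text
time_s: 27.75
tcp_pos: [0.5053, 0.1743, 0.2051]
ee_rot: [[0.193, -0.981, -0.006], [-0.981, -0.193, 0.03], [-0.03, 0.0, -1.0]]
wrist_force: [-0.7, 0.0, -1.4]
gripper_width: 0.342
gripper_force: 30.0
```

Call:
jog_arm --pt "0 0 0 0" --pt "0 0 0 0" --grip 29.8

```text
time_s: 27.95
tcp_pos: [0.5066, 0.1749, 0.2082]
ee_rot: [[0.194, -0.981, 0.001], [-0.98, -0.194, 0.034], [-0.033, -0.007, -0.999]]
wrist_force: [-0.4, -0.7, 0.0]
gripper_width: 0.34
gripper_force: 7.9
```

Call:
jog_arm --pt "0 0 0 0" --pt "0 0 0 0" --grip 30

```text
time_s: 28.15
tcp_pos: [0.5065, 0.1748, 0.2082]
ee_rot: [[0.194, -0.981, 0.001], [-0.981, -0.193, 0.034], [-0.033, -0.007, -0.999]]
wrist_force: [0.3, 0.2, -0.2]
gripper_width: 0.342
gripper_force: 2.1
```

Pad force follows the opening: 29.8 gives 8 N and 30 gives 2 N. I'll do the arc with 29.8.

Call:
jog_arm --pt "-0.18 0 -0.53 0" --pt "-0.22 0 -0.52 0" --pt "-0.25 0 -0.5 0" --pt "-0.28 0 -0.49 0" --pt "-0.31 0 -0.47 0" --pt "-0.34 0 -0.44 0" --pt "-0.37 0 -0.42 0" --grip 29.8

```text
time_s: 28.85
tcp_pos: [0.4985, 0.2112, 0.2768]
ee_rot: [[0.194, -0.981, -0.001], [-0.981, -0.194, 0.033], [-0.032, -0.006, -0.999]]
wrist_force: [0.1, -0.0, -0.4]
gripper_width: 0.347
gripper_force: 6.8
```

```bash
cat > chk.py <<'E'
from h import *
np.set_printoptions(precision=3,suppress=True)
s=sense();R=s["ee_rot"];g=s["tcp_pos"]+R[:,2]*.164
print(s["time_s"],"grasp",g,"F",s["wrist_force"],"M",s["moment"],"w",s["gripper_width"]*87,s["gripper_force"])
xh=R[:,0]*[1,1,0];xh/=np.linalg.norm(xh);yh=np.cross([0,0,1],xh)
eyes.capture("side")
D=eyes.outline_of("side","headphones")
import sys
def corners(th,gx=.168,gz=.032):
    th=np.radians(th);X=np.cos(th)*xh+np.sin(th)*np.array([0,0,1]);Z=-np.sin(th)*xh+np.cos(th)*np.array([0,0,1])
    P=[]
    for sy in(-1,1):
        for x in(0,.07):
            for z in(0,.064):
                for y in(.05,.078): P.append(g+X*(x-gx)+Z*(z-gz)+yh*sy*y)
    return w2p("side",np.array(P))
D=[d for d in D if abs(np.nonzero(d["mask"])[1].mean()-w2p("side",g)[0,0])<45 and abs(np.nonzero(d["mask"])[0].mean()-w2p("side",g)[0,1])<70]
for d in D[:1]:
    m=d["mask"].astype(np.uint8);print("mask",d["conf"],m.sum(),cv2.boundingRect(m))
    for th in range(0,101,10):
        P=corners(th);h=np.zeros_like(m)
        for k in(0,8): cv2.fillConvexPoly(h,cv2.convexHull(P[k:k+8].astype(np.int32)),1)
        f=h&m;print(th,"low z ok bbox",cv2.boundingRect(h),"covered",round(f.sum()/h.sum(),2),"footz",round(float(g[2]-.168*np.sin(np.radians(th))-.032*np.cos(np.radians(th))),3))
E
python3 chk.py
```

```text
28.85 grasp [0.498 0.217 0.113] F [ 0.052 -0.034 -0.352] M [-0.341  0.104 -0.033] w 30.148755307667823 6.768228937871754
mask 0.64 1219 (268, 232, 69, 74)
0 low z ok bbox (266, 253, 70, 50) covered 0.61 footz 0.081
10 low z ok bbox (267, 258, 68, 48) covered 0.74 footz 0.052
20 low z ok bbox (268, 262, 68, 44) covered 0.84 footz 0.025
30 low z ok bbox (270, 264, 67, 41) covered 0.89 footz 0.001
40 low z ok bbox (272, 263, 66, 43) covered 0.84 footz -0.02
50 low z ok bbox (275, 259, 64, 45) covered 0.74 footz -0.036
60 low z ok bbox (277, 255, 63, 46) covered 0.61 footz -0.049
70 low z ok bbox (280, 250, 62, 46) covered 0.46 footz -0.056
80 low z ok bbox (283, 245, 60, 45) covered 0.32 footz -0.058
90 low z ok bbox (285, 240, 60, 43) covered 0.16 footz -0.055
100 low z ok bbox (287, 234, 59, 41) covered 0.11 footz -0.047
```

The headphones now pivot: the model fit gives 30° with the foot at bench height. I'll continue the arc.

Call:
jog_arm --pt "-0.4 0 -0.4 0" --pt "-0.42 0 -0.37 0" --pt "-0.45 0 -0.34 0" --pt "-0.47 0 -0.31 0" --pt "-0.49 0 -0.28 0" --pt "-0.5 0 -0.25 0" --pt "-0.52 0 -0.21 0" --pt "-0.53 0 -0.18 0"

```text
time_s: 29.75
tcp_pos: [0.484, 0.2841, 0.3261]
ee_rot: [[0.194, -0.981, -0.0], [-0.98, -0.194, 0.033], [-0.032, -0.006, -0.999]]
wrist_force: [-0.4, -2.1, 4.6]
gripper_width: 0.345
gripper_force: 7.4
```

Call:
jog_arm --pt "-0.54 0 -0.14 0" --pt "-0.55 0 -0.11 0" --pt "-0.56 0 -0.07 0" --pt "-0.56 0 -0.04 0" --pt "-0.56 0 0 0" --pt "-0.56 0 0.04 0"

```text
time_s: 30.35
tcp_pos: [0.471, 0.3498, 0.3343]
ee_rot: [[0.194, -0.981, 0.0], [-0.98, -0.194, 0.034], [-0.034, -0.007, -0.999]]
wrist_force: [-1.3, 0.3, 4.2]
gripper_width: 0.345
gripper_force: 7.6
```

```bash
python3 chk.py
```

```text
30.35 grasp [0.471 0.355 0.17 ] F [-1.255  0.258  4.195] M [-0.106  0.497  0.074] w 30.035508087364004 7.623271043412387
mask 0.56 1565 (266, 267, 68, 58)
0 low z ok bbox (244, 291, 78, 56) covered 0.11 footz 0.138
10 low z ok bbox (246, 296, 77, 53) covered 0.1 footz 0.11
20 low z ok bbox (247, 300, 76, 48) covered 0.09 footz 0.083
30 low z ok bbox (250, 301, 75, 48) covered 0.14 footz 0.059
40 low z ok bbox (253, 298, 73, 50) covered 0.22 footz 0.038
50 low z ok bbox (256, 294, 71, 51) covered 0.34 footz 0.021
60 low z ok bbox (260, 289, 69, 52) covered 0.5 footz 0.009
70 low z ok bbox (263, 283, 68, 52) covered 0.7 footz 0.002
80 low z ok bbox (266, 277, 66, 50) covered 0.9 footz -0.001
90 low z ok bbox (268, 271, 66, 47) covered 0.87 footz 0.002
100 low z ok bbox (270, 264, 66, 45) covered 0.66 footz 0.011
```

Call:
jog_arm --pt "-0.5 0 0.05 0" --pt "-0.4 0 0.05 0" --pt "0 0 0 0"

```text
time_s: 30.75
tcp_pos: [0.4675, 0.3676, 0.3321]
ee_rot: [[0.195, -0.981, -0.0], [-0.98, -0.194, 0.034], [-0.033, -0.006, -0.999]]
wrist_force: [-0.0, 0.9, 4.0]
gripper_width: 0.351
gripper_force: 7.5
```

Call:
jog_arm --pt "0 0 0 0" --pt "0 0 0 0" --pt "0 0 0 0" --grip 31

```text
time_s: 31.05
tcp_pos: [0.4677, 0.3656, 0.3315]
ee_rot: [[0.193, -0.981, -0.002], [-0.981, -0.193, 0.032], [-0.032, -0.004, -0.999]]
wrist_force: [0.7, 0.8, -0.6]
gripper_width: 0.353
gripper_force: 0.3
```

Call:
jog_arm --pt "0 0 0 0" --pt "0 0 0 0" --pt "0 0 0 0" --pt "0 0 0 0" --pt "0 0 0 0" --pt "0 0 0 0" --pt "0 0 0 0" --pt "0 0 0 0" --grip 60

```text
time_s: 31.85
tcp_pos: [0.4677, 0.3661, 0.3322]
ee_rot: [[0.194, -0.981, -0.001], [-0.981, -0.194, 0.033], [-0.032, -0.005, -0.999]]
wrist_force: [-0.4, -0.6, -0.5]
gripper_width: 0.69
gripper_force: 0.0
```

```bash
python3 chk.py | grep -v '^[0-6]0* low'
python3 - <<'E'
from h import *
cv2.imwrite("pics/st.png",cv2.resize(eyes.capture("side")[200:350,220:380],None,fx=3.7,fy=3.7))
E
```

```text
31.85 grasp [0.468 0.371 0.168] F [-0.369 -0.56  -0.472] M [-0.106  0.114 -0.03 ] w 60.03901954061512 0.0
mask 0.67 1487 (265, 274, 68, 52)
70 low z ok bbox (261, 289, 68, 52) covered 0.56 footz -0.001
80 low z ok bbox (264, 283, 67, 50) covered 0.78 footz -0.003
90 low z ok bbox (266, 276, 66, 48) covered 0.9 footz 0.0
```

View pics/st.png

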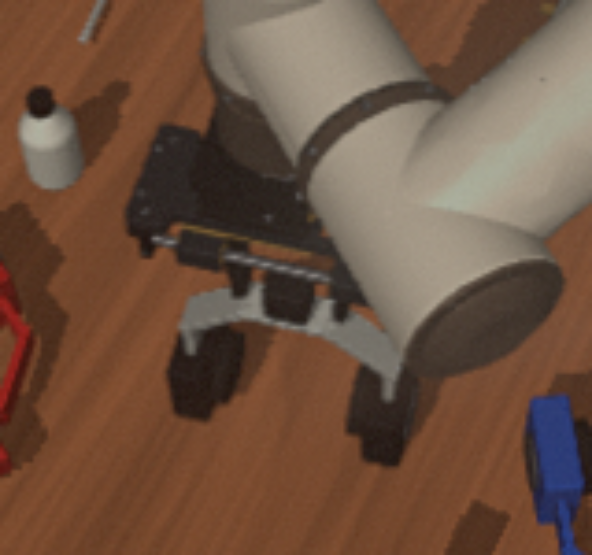

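The headphones stand upright on both cups (crop (205,375) and (385,420)), with the fingers clear of the block at (290,298). I'll regrip at full force and lift.

Call:
jog_arm --pt "0 0 0 0" --pt "0 0 0 0" --pt "0 0 0 0" --pt "0 0 0 0" --pt "0 0 0 0" --pt "0 0 0 0" --pt "0 0 0 0" --pt "0 0 0 0" --pt "0 0 0 0" --grip 20

```text
time_s: 32.9
tcp_pos: [0.4678, 0.366, 0.3322]
ee_rot: [[0.194, -0.981, -0.001], [-0.981, -0.193, 0.033], [-0.032, -0.005, -0.999]]
wrist_force: [0.2, -0.4, -0.1]
gripper_width: 0.345
gripper_force: 30.0
```

Call:
jog_arm --pt "0 0 -0.3 0" --pt "0 0 -0.6 0" --pt "0 0 -0.8 0" --pt "0 0 -0.9 0" --pt "0 0 -0.9 0" --pt "0 0 -0.9 0" --pt "0 0 -0.7 0" --pt "0 0 -0.4 0" --pt "0 0 0 0"

```text
time_s: 33.8
tcp_pos: [0.4678, 0.3624, 0.4439]
ee_rot: [[0.194, -0.981, 0.001], [-0.98, -0.194, 0.035], [-0.034, -0.008, -0.999]]
wrist_force: [0.1, -0.2, -1.4]
gripper_width: 0.342
gripper_force: 30.0
```

```bash
python3 chk.py
```

```text
33.8 grasp [0.468 0.368 0.28 ] F [ 0.077 -0.239 -1.402] M [-0.065  0.081 -0.043] w 29.73938758148894 29.988889144733548
mask 0.93 1811 (261, 246, 74, 61)
0 low z ok bbox (236, 272, 85, 62) covered 0.06 footz 0.248
10 low z ok bbox (237, 277, 85, 59) covered 0.05 footz 0.219
20 low z ok bbox (239, 282, 84, 53) covered 0.03 footz 0.192
30 low z ok bbox (242, 284, 82, 51) covered 0.05 footz 0.168
40 low z ok bbox (246, 281, 79, 54) covered 0.12 footz 0.148
50 low z ok bbox (249, 277, 78, 56) covered 0.23 footz 0.131
60 low z ok bbox (253, 272, 76, 56) covered 0.38 footz 0.119
70 low z ok bbox (257, 266, 74, 55) covered 0.56 footz 0.111
80 low z ok bbox (260, 260, 72, 54) covered 0.78 footz 0.109
90 low z ok bbox (263, 253, 71, 51) covered 0.93 footz 0.112
100 low z ok bbox (265, 246, 71, 48) covered 0.77 footz 0.12
```

Call:
jog_arm --pt "0.4 0.15 0 0" --pt "0.7 0.27 -0.02 0" --pt "1 0.39 -0.03 0" --pt "1 0.39 -0.03 0" --pt "1 0.39 -0.03 0" --pt "1 0.39 -0.03 0" --pt "1 0.39 -0.03 0" --pt "1 0.39 -0.03 0" --pt "1 0.39 -0.03 0" --pt "1 0.39 -0.03 0"

```text
time_s: 34.9
tcp_pos: [0.4331, 0.1683, 0.4411]
ee_rot: [[0.194, -0.981, -0.001], [-0.981, -0.193, 0.033], [-0.032, -0.005, -0.999]]
wrist_force: [0.4, -0.1, -0.9]
gripper_width: 0.341
gripper_force: 30.0
```

Call:
jog_arm --pt "1 0.39 -0.03 0" --pt "1 0.39 -0.03 0" --pt "1 0.39 -0.03 0" --pt "1 0.39 -0.03 0" --pt "1 0.39 -0.03 0" --pt "1 0.39 -0.03 0" --pt "0.8 0.31 -0.03 0" --pt "0.6 0.24 -0.02 0" --pt "0.3 0.12 -0.01 0" --pt "0 0 0 0"

```text
time_s: 35.9
tcp_pos: [0.4041, 0.0066, 0.4407]
ee_rot: [[0.192, -0.981, -0.001], [-0.981, -0.192, 0.033], [-0.032, -0.006, -0.999]]
wrist_force: [-0.5, 0.6, -1.0]
gripper_width: 0.339
gripper_force: 30.0
```

Call:
jog_arm --pt "0 0 0 -0.5" --pt "0 0 0 -1" --pt "0 0 0 -1" --pt "0 0 0 -1" --pt "0 0 0 -1" --pt "0 0 0 -1" --pt "0 0 0 -1" --pt "0 0 0 -1" --pt "0 0 0 -1" --pt "0 0 0 -1"

```text
time_s: 36.9
tcp_pos: [0.4046, 0.0079, 0.4405]
ee_rot: [[0.819, -0.574, -0.001], [-0.574, -0.818, 0.033], [-0.02, -0.026, -0.999]]
wrist_force: [0.7, 0.0, -1.9]
gripper_width: 0.341
gripper_force: 30.0
```

Call:
jog_arm --pt "0 0 0 -1" --pt "0 0 0 -1" --pt "0 0 0 -1" --pt "0 0 0 -1" --pt "0 0 0 -1" --pt "0 0 0 -1" --pt "0 0 0 -1" --pt "0 0 0 -1" --pt "0 0 0 0"

```text
time_s: 37.8
tcp_pos: [0.4046, 0.0079, 0.4406]
ee_rot: [[1.0, 0.025, -0.001], [0.025, -0.999, 0.033], [-0.0, -0.033, -0.999]]
wrist_force: [0.2, -0.3, -2.6]
gripper_width: 0.344
gripper_force: 30.0
```

Run:
```python
from h import *
s=sense();print(s["time_s"],s["tcp_pos"],s["ee_rot"],s["joints"]);print(s["tcp_pos"]+s["ee_rot"][:,2]*.164)
```

```text
37.8 [0.40459772 0.00786414 0.44055663] [[ 9.99691657e-01  2.48114767e-02 -9.91185689e-04]
 [ 2.48306254e-02 -9.99156055e-01  3.27203022e-02]
 [-1.78510169e-04 -3.27348249e-02 -9.99464056e-01]] [ 23.77935854  -1.84944048 -23.49420117  -1.87986193 -67.66178971
  68.34732715]
[0.40443517 0.01323027 0.27664452]
```

Call:
jog_arm --pt "-0.6 0.4 -0.02 0" --pt "-0.6 0.8 -0.03 0" --pt "-0.5 1 -0.03 0" --pt "-0.4 1 -0.03 0" --pt "-0.2 1 -0.03 0" --pt "-0.1 1 -0.03 0" --pt "-0.1 1 -0.03 0" --pt "0 1 -0.03 0" --pt "0 1 -0.03 0" --pt "0 1 -0.03 0"

```text
time_s: 38.8
tcp_pos: [0.3579, -0.1787, 0.4405]
ee_rot: [[1.0, 0.023, -0.001], [0.023, -0.999, 0.033], [-0.0, -0.033, -0.999]]
wrist_force: [0.2, 0.3, -0.6]
gripper_width: 0.339
gripper_force: 30.0
```

Call:
jog_arm --pt "0 1 -0.03 0" --pt "0 0.8 -0.03 0" --pt "0 0.6 -0.02 0" --pt "0 0.3 0 0" --pt "0 0 0 0"

```text
time_s: 39.3
tcp_pos: [0.3599, -0.2322, 0.4401]
ee_rot: [[1.0, 0.023, -0.001], [0.023, -0.999, 0.033], [-0.001, -0.033, -0.999]]
wrist_force: [-0.1, -0.4, -1.3]
gripper_width: 0.34
gripper_force: 30.0
```

Run:
```python
from h import *
np.set_printoptions(precision=4,suppress=True)
s=sense();print(s["time_s"],s["tcp_pos"],s["ee_rot"],s["joints"]);print(s["tcp_pos"]+s["ee_rot"][:,2]*.164)
T=lambda x,y:(375+x/3.9,115+y/3.9)
print(p2w("top",[T(327,430),T(319,350),T(314,245)],.215))
```

```text
39.3 [ 0.3599 -0.2322  0.4401] [[ 0.9997  0.0226 -0.0013]
 [ 0.0226 -0.9992  0.0328]
 [-0.0006 -0.0328 -0.9995]] [-11.511    1.0231 -20.6836  -1.9574 -68.755  103.5247]
[ 0.3597 -0.2269  0.2762]
[[ 0.4516 -0.2226  0.215 ]
 [ 0.4991 -0.2206  0.215 ]
 [ 0.5627 -0.2216  0.215 ]]
```

Call:
jog_arm --pt "0.4 0 0 0" --pt "0.8 0 0 0" --pt "0.9 0 0 0" --pt "1 0 0 0" --pt "1 0 0 0" --pt "1 0 0 0" --pt "0.9 0 0 0" --pt "0.6 0 0 0" --pt "0.35 0 0 0" --pt "0 0 0 0"

```text
time_s: 40.3
tcp_pos: [0.5001, -0.2282, 0.4398]
ee_rot: [[1.0, 0.025, -0.002], [0.025, -0.999, 0.033], [-0.001, -0.033, -0.999]]
wrist_force: [-0.7, -0.6, -1.6]
gripper_width: 0.342
gripper_force: 30.0
```

Call:
jog_arm --pt "0 0 0.4 0" --pt "0 0 0.4 0" --pt "0 0 0.4 0" --pt "0 0 0.2 0" --pt "0 0 0 0"

```text
time_s: 40.8
tcp_pos: [0.4986, -0.2277, 0.4113]
ee_rot: [[1.0, 0.024, -0.003], [0.024, -0.999, 0.033], [-0.002, -0.033, -0.999]]
wrist_force: [0.5, 0.6, -2.0]
gripper_width: 0.345
gripper_force: 30.0
```

Call:
jog_arm --pt "0 0 0.1 0" --pt "0 0 0.1 0" --pt "0 0 0 0"

```text
time_s: 41.1
tcp_pos: [0.499, -0.2275, 0.4081]
ee_rot: [[1.0, 0.024, -0.001], [0.024, -0.999, 0.033], [-0.0, -0.033, -0.999]]
wrist_force: [-0.3, -0.3, -2.9]
gripper_width: 0.343
gripper_force: 30.0
```

Call:
jog_arm --pt "0 0 0.06 0" --pt "0 0 0 0" --pt "0 0 0 0"

```text
time_s: 41.4
tcp_pos: [0.499, -0.2276, 0.4077]
ee_rot: [[1.0, 0.024, -0.0], [0.024, -0.999, 0.032], [0.001, -0.032, -0.999]]
wrist_force: [-0.6, 0.2, 2.5]
gripper_width: 0.34
gripper_force: 30.0
```

Call:
jog_arm --pt "0 0 0.06 0" --pt "0 0 0 0" --pt "0 0 0 0"

```text
time_s: 41.7
tcp_pos: [0.499, -0.2275, 0.4076]
ee_rot: [[1.0, 0.025, 0.0], [0.025, -0.999, 0.032], [0.001, -0.032, -1.0]]
wrist_force: [-1.2, 1.8, 6.7]
gripper_width: 0.341
gripper_force: 30.0
```

Call:
jog_arm --pt "0 0 0 0" --pt "0 0 0 0"

```text
time_s: 41.9
tcp_pos: [0.499, -0.2275, 0.4076]
ee_rot: [[1.0, 0.025, 0.0], [0.025, -0.999, 0.032], [0.001, -0.032, -1.0]]
wrist_force: [-1.7, 2.0, 7.5]
gripper_width: 0.342
gripper_force: 30.0
```

Contact with the bar. I'll ease off a little, release gently, then open and back straight up.

Call:
jog_arm --pt "0 0 -0.05 0" --pt "0 0 0 0" --pt "0 0 0 0" --grip 29.9

```text
time_s: 42.2
tcp_pos: [0.4994, -0.2275, 0.4072]
ee_rot: [[1.0, 0.024, 0.001], [0.024, -0.999, 0.032], [0.002, -0.032, -0.999]]
wrist_force: [0.5, 0.5, 3.3]
gripper_width: 0.343
gripper_force: 3.3
```

Call:
jog_arm --pt "0 0 0 0" --pt "0 0 0 0" --pt "0 0 0 0" --pt "0 0 0 0" --grip 32

```text
time_s: 42.6
tcp_pos: [0.499, -0.2276, 0.4065]
ee_rot: [[1.0, 0.024, -0.002], [0.024, -0.999, 0.033], [-0.001, -0.033, -0.999]]
wrist_force: [0.2, -0.6, -1.0]
gripper_width: 0.363
gripper_force: 0.0
```

Call:
jog_arm --pt "0 0 0 0" --pt "0 0 0 0" --pt "0 0 0 0" --pt "0 0 0 0" --pt "0 0 0 0" --pt "0 0 0 0" --pt "0 0 0 0" --pt "0 0 0 0" --grip 70

```text
time_s: 43.4
tcp_pos: [0.499, -0.2275, 0.4068]
ee_rot: [[1.0, 0.024, -0.001], [0.024, -0.999, 0.033], [-0.0, -0.033, -0.999]]
wrist_force: [0.1, -0.2, -0.1]
gripper_width: 0.799
gripper_force: 0.0
```

Call:
jog_arm --pt "0 0 -0.3 0" --pt "0 0 -0.6 0" --pt "0 0 -0.8 0" --pt "0 0 -0.8 0" --pt "0 0 -0.8 0" --pt "0 0 -0.8 0" --pt "0 0 -0.8 0" --pt "0 0 0 0"

```text
time_s: 44.2
tcp_pos: [0.4991, -0.2309, 0.5085]
ee_rot: [[1.0, 0.024, 0.006], [0.024, -0.999, 0.03], [0.006, -0.03, -1.0]]
wrist_force: [-0.2, 0.4, -0.3]
gripper_width: 0.807
gripper_force: 0.0
```

Run:
```python
from h import *
np.set_printoptions(precision=3,suppress=True)
print(sense()["tcp_pos"])
# expected crown on bar vs detections
for c in("side","top"):
    cv2.imwrite(f"pics/end_{c}.png",eyes.capture(c))
    print(c,"exp block px",w2p(c,[.5,-.223,.243])[0],"cups px",w2p(c,[[.5,-.16,.11],[.5,-.28,.11]]).ravel())
    for n in("headphones","grip_block"):
        for d in eyes.spot_in(c,n)[:4]: print(n,d["centre"],d["conf"])
    for d in eyes.outline_of(c,"headphones")[:4]: print(d["conf"],cv2.boundingRect(d["mask"].astype(np.uint8)))
```

```text
[ 0.499 -0.231  0.508]
side exp block px [378.031 101.441] cups px [366.625 146.088 380.227 122.62 ]
headphones [0.7111, 0.5135, 0.0454] 0.89
headphones [0.1764, 0.3612, 0.0452] 0.86
headphones [0.486, -0.166, 0.1443] 0.76
grip_block [0.7121, 0.5129, 0.0478] 0.9
grip_block [0.4899, -0.1596, 0.1458] 0.81
grip_block [0.1734, 0.36, 0.0461] 0.71
grip_block [0.5689, -0.2024, 0.0303] 0.59
0.96 (362, 301, 70, 78)
0.66 (155, 258, 74, 74)
0.65 (357, 96, 36, 65)
top exp block px [462.262 202.386] cups px [419.042 210.73  464.866 210.689]
headphones [0.4885, -0.1456, 0.1441] 0.87
headphones [0.1748, 0.3432, 0.0502] 0.84
headphones [0.7206, 0.503, 0.0448] 0.81
headphones [0.5731, -0.1389, 0.0277] 0.36
grip_block [0.7238, 0.4977, 0.0504] 0.86
grip_block [0.4901, -0.1416, 0.1448] 0.81
grip_block [0.1767, 0.3381, 0.0485] 0.72
0.72 (158, 105, 67, 68)
0.7 (186, 285, 78, 74)
0.68 (407, 200, 18, 28)
0.5 (383, 151, 44, 90)
```

Call:
jog_arm --pt "0 -0.5 -0.5 0" --pt "0 -1 -0.5 0" --pt "0 -1 0 0" --pt "0 -1 0 0" --pt "0 -1 0 0" --pt "0 -1 0 0" --pt "0 -1 0 0" --pt "0 -1 0 0" --pt "0 -1 0 0" --pt "0 -1 0 0"

```text
time_s: 45.6
tcp_pos: [0.4943, -0.0402, 0.5319]
ee_rot: [[1.0, 0.024, 0.0], [0.024, -0.999, 0.033], [0.001, -0.033, -0.999]]
wrist_force: [0.1, 0.3, -0.5]
gripper_width: 0.803
gripper_force: 0.0
```

Call:
jog_arm --pt "0 -1 0 0" --pt "0 -1 0 0" --pt "0 -1 0 0" --pt "0 -1 0 0" --pt "0 -1 0 0" --pt "0 -1 0 0" --pt "0 -1 0 0" --pt "0 -1 0 0" --pt "0 -0.5 0 0" --pt "0 0 0 0"

```text
time_s: 46.6
tcp_pos: [0.4903, 0.1295, 0.5369]
ee_rot: [[1.0, 0.026, -0.001], [0.026, -0.999, 0.033], [0.0, -0.033, -0.999]]
wrist_force: [-0.2, 0.1, -0.1]
gripper_width: 0.806
gripper_force: 0.0
```

Run:
```python
from h import *
np.set_printoptions(precision=3,suppress=True)
im={}
for c in("side","top"):
    im[c]=eyes.capture(c); cv2.imwrite(f"pics/fin_{c}.png",im[c])
    print(c)
    for n in("headphones","hub"):
        for d in eyes.outline_of(c,n)[:5]: print(n,round(d["conf"],2),cv2.boundingRect(d["mask"].astype(np.uint8)),d["mask"].sum())
    cr=np.array([.5,-.223,.215]);B=[]
    for sy in(-1,1):
        for x in(0,.07):
            for z in(-.032,.032):
                for y in(.042,.07): B.append(cr+[z,sy*y,x-.14])
    P=w2p(c,B);print("exp cups bbox",[cv2.boundingRect(P[k:k+8].astype(np.int32)) for k in(0,8)])
    print("exp block",cv2.boundingRect(w2p(c,[cr+[a,b,e] for a in(-.013,.013) for b in(-.015,.015) for e in(.007,.041)]).astype(np.int32)))
    g=cv2.cvtColor(im[c],cv2.COLOR_BGR2GRAY)
    print(c,"dark comps:")
    x0,y0,x1,y1=(340,60,420,180) if c=="side" else (395,160,505,250)
    n,l,st,ce=cv2.connectedComponentsWithStats((g[y0:y1,x0:x1]<45).astype(np.uint8))
    for k in range(1,n):
        if st[k,4]>25: print(st[k,:4]+[x0,y0,0,0],st[k,4])
```

```text
side
headphones 0.64 (361, 302, 72, 78) 1684
headphones 0.58 (357, 117, 37, 44) 750
hub 0.76 (315, 110, 81, 69) 2052
hub 0.22 (357, 117, 36, 45) 760
exp cups bbox [(368, 109, 25, 28), (355, 130, 25, 29)]
exp block (371, 93, 14, 19)
side dark comps:
[341 115  39  16] 141
[377 116  17  18] 213
[340 128   5  11] 33
[358 136  23  26] 389
[340 140   4  11] 32
top
headphones 0.69 (407, 199, 76, 29) 1478
hub 0.85 (383, 143, 98, 100) 6283
exp cups bbox [(453, 196, 24, 29), (412, 196, 20, 29)]
exp block (452, 195, 20, 15)
top dark comps:
[408 201  21  27] 356
[453 200  28  27] 410
```

Run:
```python
import cv2,numpy as np
a=cv2.imread("pics/car4.png");b=cv2.imread("pics/fin_top.png")[115:265,375:515]
b=cv2.resize(b,(a.shape[1],a.shape[0]),interpolation=cv2.INTER_CUBIC)
for nm,(x,y,w,h) in dict(pips=(180,85,65,45),pipsL=(30,180,50,60),fork=(255,115,100,75),pin=(45,270,50,50),pipsR=(360,170,50,60),tongue=(210,495,40,60)).items():
    t=a[y:y+h,x:x+w];s=b[y-25:y+h+25,max(0,x-25):x+w+25]
    r=cv2.matchTemplate(s,t,cv2.TM_CCOEFF_NORMED);_,v,_,p=cv2.minMaxLoc(r);print(nm,round(v,2),p[0]-25,p[1]-25)
```

```text
pips 1.0 0 0
pipsL 1.0 0 0
fork 1.0 0 0
pin 0.84 0 2
pipsR 1.0 0 0
tongue 0.98 -1 0
```

The carousel has not moved since it clicked in, and the cups hang where expected on both sides of the bar. Handing in.

```bash
python3 -c "
from station import r
print(r.finish_job())"
```

```text
the job is handed in; nothing more can be done
None
```

I handed the job in with the carousel clicked into its pointer notch, after the headphones had stood upright on their own, and with them now hanging astride the long bar; the end was checked only by measuring in both cameras (picture views used up), and no verdict came back.

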